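Hold the spring-return purge valve open with its bayonet plug

ROBOT

A 6-joint arm with a two-finger parallel gripper is mounted at the origin on a cart in front of the work surface, level with it; the furniture and walls round the work are solid. World frame = base frame: x ahead of the robot, y to its left, z up, the work surface at z = 0. Lengths are in m, angles in rad, forces in N, time in s.
With the tool pointing down it reaches from about 0.35 to 0.775 m from the base axis. Payload 5.5 kg.
Tool frame: the origin (TCP) lies midway between the tips of the shut fingers; the grasp point (between the pads) lies 19 mm behind it; z points along the fingers, y is the line along which they close (so a half turn about z gives the same grasp; the last joint's range is limited). The gripper opens to 85 mm and grips with 20 to 120 N. Pads are 22 mm wide; open, the fingers measure 114 mm over their backs; the gripper's body (76 mm by 85 mm) begins 54 mm behind the grasp point. The pads swing forward as they close: fully open they stand 13 mm farther back than shut.
Start: joints at [-1.469, 0.313, 0.046, 1.304, 0, 1.431], TCP at [0.138, -0.558, 0.231] pointing down, gripper open.
Joint ranges: [-2.76, 2.76], [-0.86, 1.69], [-1.03, 1.26], [-2.2, 2.34], [-1.47, 1.5], [-3.14, 3.14]. Speed limits (rad/s): [2.57, 2.57, 3.14, 3.14, 3.14, 3.14].

INTERFACE

Orientations are given as a unit quaternion [w, x, y, z].
In Python, from workcell import telemetry, imaging, env gives the robot as it stands. The module is installed in compiled form; this text tells all that it offers.
- The arm moves only by the tool step_arm, never from a script. Its argument "moves" is a list of rows, each a list of 3 entries, a list of its own where there are three numbers: the shift along the tool's x, y, z in mm, then the turn, a rotation vector about the tool's x, y, z in rad, then the finger opening in mm, from 0 to 85.4. A call has 1 to 8 rows; each row is the pose to reach, as a shift and turn from the pose commanded when the call began, along the tool's axes at that moment; what a row does not reach only later rows make up. A row lasts 1/12 s, in which the tool goes at most 41.7 mm and 7.16 degrees, less where a joint would pass 70% of its speed; a pose out of reach is approached as far as the arm can. A call with a gripper value outside its range is refused whole. The fingers move at their own pace and stop on an object; "grip_force" is the grip in N (left out, the last holds). Time passes only in rows, so rows that repeat a pose let the fingers close. It gives the time, the measured TCP pose, the force, the opening and the grip force at its end, in the units of the state.
- telemetry.get_state(): the state, without advancing time (a new reading comes with each control period).
- imaging.read_camera(name): name is "scene" or "top" or "wrist"; returns the picture (384x512x3 uint8, red, green, blue); there is no depth.
- imaging.camera_params(name): a dict with "camera_matrix" (3x3 intrinsics, pixels), "pose" (4x4, takes a point from camera to world coordinates). Camera axes: x right, y up, looking along -z (the intrinsics and any distortion apply to the point x, -y, -z); pixel columns grow to the right and rows downward; lengths in m; the calibration is good to about 2 mm. A picture is of the moment at which its call begins: read the wrist's pose just before it. camera_params takes no time and is no camera call; for the wrist camera it gives the pose at the moment of the call.
- env.hand_in(): hands the job in; it is judged then, once.
The state is a dict: "clock": time; "joint_pos": joint angles; "qvel": joint speeds; "tau": joint torques, N m; "tcp_pos": TCP position; "orientation": TCP orientation; "wrist_force": force on the tool from outside, world axes, zero at the start; "ft_torque": the same for the moment, N m; "finger_gap": finger opening in m; "grip_force": force on a finger pad.
Only numpy, scipy, OpenCV 4.12 (cv2) and the standard library are available. Lean on these libraries where they do the work, as an engineer would, in place of code of your own. Each camera call takes 0.05 s, during which the arm holds its last target. There are 200 camera calls.

TASK

Take the red-handled bayonet plug out of its blue parking block, push it straight down into the keyhole mouth of the metal purge valve against the spring, and twist it a quarter turn clockwise (seen from above) until it stops. The valve springs shut if it is let go, so finish while still gripping the plug, held seated and turned to the stop. Leave the glassware and the other things on the bench standing where they are.

Things in the scene. Friction and masses are not known exactly. Their poses are not given: they have to be found in the camera images.
- plug: Loose upright bayonet plug, 78 mm tall, 0.14 kg, hanging in the parking block at any yaw. Origin: centre of its lower tip, z up. Steel shaft 19 mm in diameter with tapered nose; black collar 44 mm in diameter at 30 to 36 mm height; above it to 78 mm a red flat grip, 14 mm thick (x) and 38 mm long (y). Same again after a half turn about z
- plug_grip (a point): Point on the plug's axis 60 mm above its tip, in the red grip: grip here across the 14 mm (x), fingertips above the collar; they then also stay above block and valve
- plug_lugs (a point): Middle of the plug's two brass lugs, on its axis 12 mm above the tip: one bar 7 mm wide (x), 8 mm tall, reaching 18 mm out along +y and -y, so the red grip's long side points along the lugs
- parking: Fixed blue block 64x64x36 mm, left or right of the valve. Origin: centre of its underside. In its round through hole, 40 mm in diameter, the plug hangs with about 2 mm of play, collar on the block's top, tip 6 mm above the bench. Lift it straight up 40 mm or more to clear it
- valve: Fixed grey metal block 64x64x60 mm on a foot plate 84x84x8 mm, pipe stubs on its +y and -y sides (108 mm over both). Origin: centre of its underside. Keyhole in the top: hole 22 mm across with two slots 10.5 mm wide along +y and -y to 20.5 mm from the axis (white dashes). Red dashes at +x and -x: where the grip's ends point when turned. Same after a half turn
- valve_mouth (a point): Centre of the keyhole on the top face, 60 mm above the bench, axes as the valve's. Below an 8 mm top plate is a 42 mm wide cavity. The plug's tip meets the sprung rotor 20 mm below this point; from 24 mm the lugs are under the plate and can turn; the rotor is fully down at 28 mm. Push to 26 to 28 mm, then turn
- valve_plunger (a joint): How far the rotor is pushed down (m): 0 at rest, 0.008 at its lower stop; the spring pushes up with 3 N at 0 and 9 N at 0.008. With the lugs turned under the plate it stays between 0.004 and 0.008
- valve_rotor (a joint): Rotor turned clockwise seen from above (rad): 0 at rest (groove in line with the slots), 1.45 at the stop. A spring turns it back with 0.05 Nm at 0, 0.17 Nm at the stop. The lugs have about 0.1 rad of play in the groove, so the plug turns about 1.53 rad; turning the hand 1.6 to 1.65 rad presses it gently on the stop
- beaker: Bystander: empty glass beaker 53 mm in diameter, 70 mm tall, behind the work. Origin at the centre of its underside
- jar_1: Bystander: jar with a red lid, 50 mm in diameter, 72 mm tall, behind the work. Origin at the centre of its underside
- vial_3: Bystander: glass vial with a blue cap, 27 mm in diameter, 66 mm tall, standing between the valve and the parking block. Origin at the centre of its underside
- lab_timer: Bystander: flat white timer 72x62x19 mm at the back right of the work. Origin at the centre of its underside
- tape_1: Bystander: roll of black tape lying flat, 58 mm in diameter, 19 mm tall, left of the work. Origin at the centre of its underside
Not all that is in view belongs to the job. Of the things like the plug, leave any that is pink or turquoise; of the rest the larger one is meant.

How it is judged:
By the outcome, as a careful person would: the job done as asked, in the order asked, and still so for the second after the job is handed in, while the arm keeps its last pose, push and grip.
It also fails if it takes over 42 s, if anything falls off the work surface, if the arm or the gripper's body presses on something with over 40 N, if the wrist force passes 120 N, or if a joint passes its speed limit or range.

## Working session

There is one attempt and no reset: what is moved stays moved. The work goes in short steps, Python scripts to look and compute and a tool call to move; the robot and the scene stay as the last step left them, time stands still between calls to the robot, and variables do not carry over. Pictures are saved under pics/ and viewed, at most 10 in all, crops included, and the job is handed in when it is done.

Besides the shell and the picture viewer there is one more tool, called after ">>>" as name([rows], argument=value, ...), one row to a line, values as JSON. step_arm: Moves the arm, as the interface text tells. Its arguments: {"type":"object","properties":{"moves":{"type":"array"},"grip_force":{"type":"number"}},"required":["moves"]}

```bash
mkdir -p pics; cat > h.py <<'E'
import numpy as np, cv2
from workcell import telemetry, imaging, env
def shot(n,f=None):
    p=imaging.camera_params(n); im=imaging.read_camera(n)
    if f: cv2.imwrite('pics/'+f,im[:,:,::-1])
    return im,p
def ray(p,uv,z):
    K=np.array(p['camera_matrix']);T=np.array(p['pose'])
    d=np.linalg.inv(K)@[uv[0],uv[1],1]; d=T[:3,:3]@[d[0],-d[1],-d[2]]
    o=T[:3,3]; return o+d*(z-o[2])/d[2]
E
python3 - <<'E'
from h import *
a,p=shot('top'); b,q=shot('scene')
np.save('top.npy',a)
cv2.imwrite('pics/a.png',cv2.resize(a[:,:,::-1],(800,600),interpolation=cv2.INTER_CUBIC)); cv2.imwrite('pics/b.png',cv2.resize(b[:,:,::-1],(800,600)))
print(p,q,telemetry.get_state())
E
```

```text
{'camera_matrix': array([[442.9716755 ,   0.        , 257.08825165],
       [  0.        , 442.9716755 , 194.18318941],
       [  0.        ,   0.        ,   1.        ]]), 'pose': array([[-0.02293065,  0.99803187, -0.05836577,  0.47012369],
       [-0.99962727, -0.02202383,  0.016133  ,  0.15815587],
       [ 0.01481581,  0.05871396,  0.9981649 ,  1.4259374 ],
       [ 0.        ,  0.        ,  0.        ,  1.        ]])} {'camera_matrix': array([[351.478     ,   0.        , 256.38856843],
       [  0.        , 351.478     , 195.47696654],
       [  0.        ,   0.        ,   1.        ]]), 'pose': array([[-0.15527379,  0.52042395, -0.83967193, -0.16778125],
       [-0.98758088, -0.06116102,  0.14471815,  0.28172273],
       [ 0.0239596 ,  0.85171488,  0.52345745,  0.55186984],
       [ 0.        ,  0.        ,  0.        ,  1.        ]])} {'clock': 0.1, 'joint_pos': array([-1.46855856e+00,  3.13947939e-01,  4.51008429e-02,  1.30358028e+00,
       -1.37416306e-06,  1.43119782e+00]), 'qvel': array([-3.14645156e-04, -2.50774006e-03,  2.14797660e-03, -5.88290162e-04,
        1.28837265e-03,  8.07372738e-05]), 'tau': array([ 1.77142716e-03, -4.81723773e+01,  2.99245101e+01,  1.26663671e-02,
        1.63072440e-05, -7.51834904e-06]), 'tcp_pos': array([ 0.13764985, -0.55782509,  0.23048852]), 'orientation': array([-8.15395646e-04,  9.92697975e-01,  1.20623654e-01,  1.45464639e-05]), 'wrist_force': array([-0.35519063,  0.36746838, -0.08148191]), 'ft_torque': array([-0.02144526,  0.04525445,  0.05019846]), 'grip_force': 0.0, 'finger_gap': 0.08547471594341285}
```

View pics/a.png

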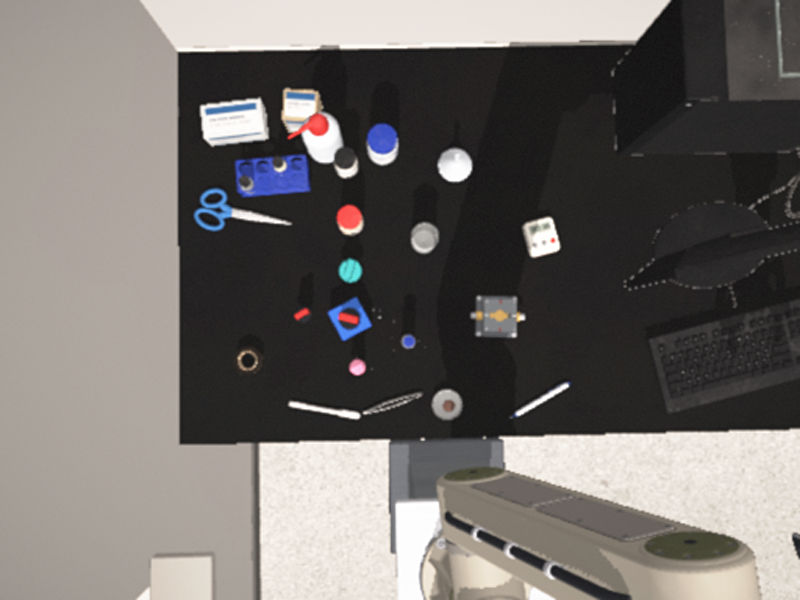

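View pics/b.png

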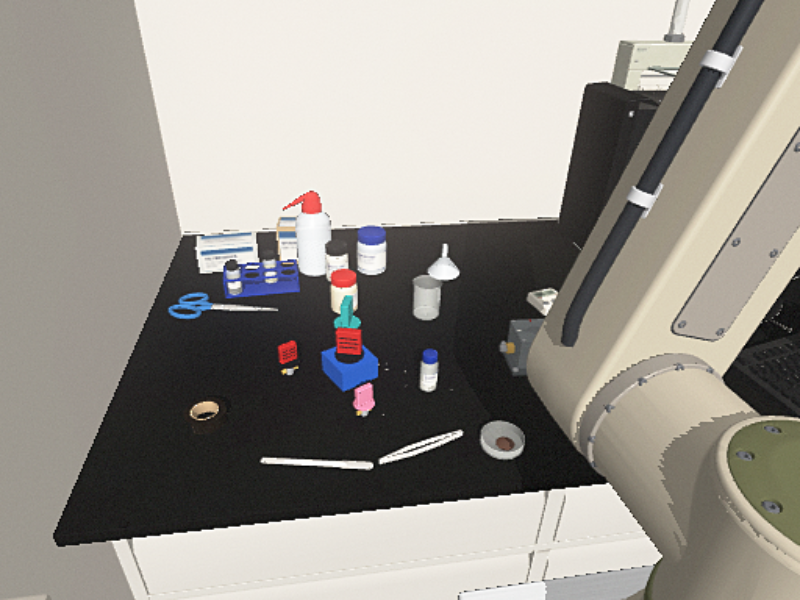

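Candidates for the plug, in top-view pixels at 800x600: red in the blue block (348,319), small red (302,314), turquoise (349,271), pink (357,367). I choose the red one in the blue parking block because it is the larger. The valve is at (497,316).

```bash
python3 - <<'E'
from h import *
a=np.load('top.npy'); p=imaging.camera_params('top')
hsv=cv2.cvtColor(a,cv2.COLOR_RGB2HSV); s=512/800
def px(u,v): return np.array([u,v])*s
red=((hsv[...,0]<8)|(hsv[...,0]>172))&(hsv[...,1]>150)&(hsv[...,2]>100)
blue=(abs(hsv[...,0].astype(int)-110)<12)&(hsv[...,1]>150)&(hsv[...,2]>100)
gray=(a.max(2)>60)
for nm,m,c,r,z in [('plug',red,(348,319),14,.12),('small',red,(302,314),10,.03),('block',blue,(349,319),18,.036),('valve',gray,(497,316),24,.06)]:
    m=m.astype(np.uint8); k=np.zeros_like(m); cc=px(*c); cv2.circle(k,(int(cc[0]),int(cc[1])),int(r*1.2),1,-1); m=m*k
    pts=np.argwhere(m)[:,::-1].astype(np.float32)
    w=np.array([ray(p,u,z if nm!='plug' else .108)[:2] for u in pts]).astype(np.float32)
    R=cv2.minAreaRect(w); print(nm,len(pts),w.mean(0),R)
for nm,c,z in [('vial',(408,341),.066),('turq',(349,271),.06),('pink',(357,367),.06),('jar',(349,218),.072),('beaker',(425,238),.05),('tape',(248,360),.02),('timer',(541,237),.019)]: print(nm,ray(p,px(*c),z))
c=a[170:235,170:345]; cv2.imwrite('pics/c.png',cv2.resize(c[:,:,::-1],None,fx=4.5,fy=4.5,interpolation=cv2.INTER_CUBIC))
E
```

```text
plug 68 [0.5226122  0.23943691] ((0.522570788860321, 0.23935876786708832), (0.03678608685731888, 0.015859203413128853), 74.67446899414062)
small 47 [0.5366336 0.3396853] ((0.5366969108581543, 0.3395550847053528), (0.014020495116710663, 0.03214790299534798), 32.61937713623047)
block 311 [0.52322316 0.2415864 ] ((0.523565411567688, 0.2420140951871872), (0.06743944436311722, 0.06720511615276337), 25.416261672973633)
valve 766 [ 0.52110493 -0.05057884] ((0.5201383233070374, -0.05323976278305054), (0.10848735272884369, 0.08357131481170654), 88.69407653808594)
vial [0.47549728 0.12550938 0.066     ]
turq [0.61657609 0.23895468 0.06      ]
pink [0.42682129 0.2267561  0.06      ]
jar [0.72024883 0.23630616 0.072     ]
beaker [0.68080748 0.08622616 0.05      ]
tape [0.44477854 0.44828295 0.02      ]
timer [ 0.68269934 -0.15382812  0.019     ]
```

View pics/c.png

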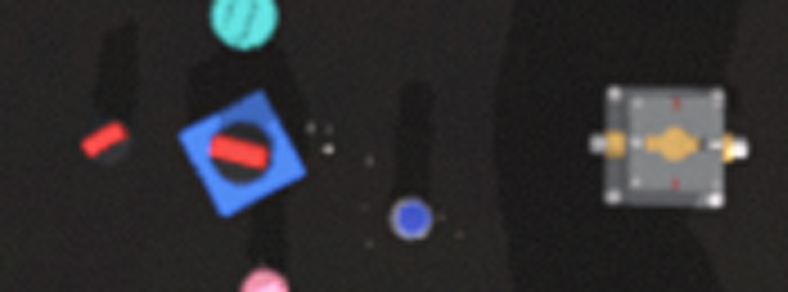

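The crop shows the chosen plug in the block at (240,152), the larger of the two red ones, with its grip long axis mostly along world y. The small red one at (104,140) stays where it is. The keyhole is at (674,144), with slots along y.

I'll pick the tool yaw so the last joint has room for the turn: tool y at about 165° at the plug.

>>> step_arm([
  [[250, -100, 0], [0, 0, -0.97], 85],
  [[250, -100, 0], [0, 0, -0.97], 85],
  [[250, -100, 0], [0, 0, -0.97], 85],
  [[250, -100, 0], [0, 0, -0.97], 85],
  [[250, -100, 0], [0, 0, -0.97], 85],
  [[250, -100, 0], [0, 0, -0.97], 85],
  [[250, -100, 0], [0, 0, -0.97], 85],
  [[250, -100, 0], [0, 0, -0.97], 85],
])

```text
clock: 0.77
tcp_pos: [0.3594, -0.3982, 0.231]
orientation: [-0.0, 0.819, 0.574, 0.001]
wrist_force: [-0.7, 0.1, 0.1]
finger_gap: 0.085
grip_force: 0.0
```

```bash
cat >> h.py <<'E'
from scipy.spatial.transform import Rotation as Rn
def go(x,y,z,yawdeg):
    s=telemetry.get_state(); q=s['orientation']; R=Rn.from_quat([q[1],q[2],q[3],q[0]])
    a=np.deg2rad(yawdeg); ty=[np.cos(a),np.sin(a),0]; tz=[0,0,-1]; tx=np.cross(ty,tz)
    G=Rn.from_matrix(np.array([tx,ty,tz]).T)
    print('shift',(R.inv().apply(np.array([x,y,z])-s['tcp_pos'])*1000).round(1),'turn',(R.inv()*G).as_rotvec().round(3))
def st():
    s=telemetry.get_state(); m=Rn.from_quat(np.roll(s['orientation'],-1)).as_matrix()
    print(s['clock'],s['tcp_pos'].round(4),'yaw',np.rad2deg(np.arctan2(m[1,1],m[0,1])).round(2),'tilt',m[:2,2].round(4),'q',s['joint_pos'].round(2),'F',s['wrist_force'].round(1),'T',s['ft_torque'].round(2),'gap',s['finger_gap'],s['grip_force'])
E
python3 -c "
from h import *
st(); go(.48,-.13,.24,33); go(.52,.24,.24,100)"
```

```text
0.7667 [ 0.3594 -0.3982  0.231 ] yaw -19.91 tilt [0.0005 0.0015] q [-0.99  0.24 -0.05  1.28  0.    0.93] F [-0.7  0.1  0.1] T [-0.05  0.05  0.01] gap 0.08500387785786732 0.0
shift [293.2  22.1  -8.6] turn [ 0.001 -0.001 -0.923]
shift [654.7 -66.3  -8. ] turn [ 2.000e-03 -1.000e-03 -2.093e+00]
```

>>> step_arm([
  [[293, 22, -9], [0, 0, -0.95], 85],
  [[293, 22, -9], [0, 0, -0.95], 85],
  [[293, 22, -9], [0, 0, -0.95], 85],
  [[293, 22, -9], [0, 0, -0.95], 85],
  [[293, 22, -9], [0, 0, -0.95], 85],
  [[293, 22, -9], [0, 0, -0.95], 85],
  [[293, 22, -9], [0, 0, -0.95], 85],
  [[293, 22, -9], [0, 0, -0.95], 85],
])

```text
clock: 1.43
tcp_pos: [0.4816, -0.1288, 0.2403]
orientation: [-0.0, 0.465, 0.885, 0.001]
wrist_force: [-0.6, -0.4, 0.2]
finger_gap: 0.085
grip_force: 0.0
```

```bash
python3 -c "
from h import *
st(); go(.5,.12,.24,90)
im,p=shot('wrist','d.png'); print(p)"
```

```text
1.4333 [ 0.4816 -0.1288  0.2403] yaw 34.61 tilt [0.0007 0.0024] q [-0.42  0.16 -0.13  1.28  0.    0.54] F [-0.6 -0.4  0.2] T [-0.01  0.02 -0.01] gap 0.0850343592409099 0.0
shift [194.3 156.4   0.9] turn [ 0.003 -0.001 -0.967]
{'camera_matrix': array([[278.55138347,   0.        , 254.8237779 ],
       [  0.        , 278.55138347, 192.76402938],
       [  0.        ,   0.        ,   1.        ]]), 'pose': array([[ 0.82219232, -0.54722993, -0.1566499 ,  0.44154962],
       [ 0.56920653,  0.79137049,  0.2230172 , -0.07318923],
       [ 0.00192642, -0.27252917,  0.96214559,  0.38239719],
       [ 0.        ,  0.        ,  0.        ,  1.        ]])}
```

View pics/d.png

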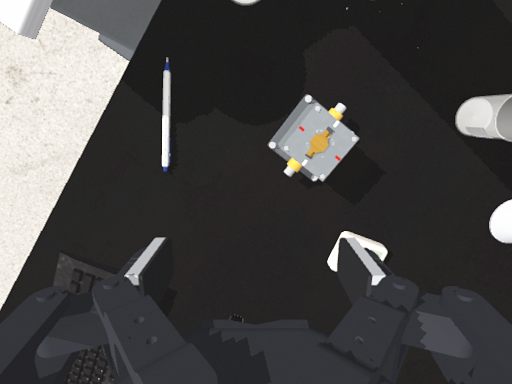

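The wrist picture shows the valve with its keyhole at (319,144) and red dashes at (301,128) and (338,158). I'll measure it now.

```bash
cat > valve.py <<'E'
from h import *
def valve(im,p,z=.06,R=60,g=(.521,-.053)):
    K=p['camera_matrix'];T=p['pose']; c=T[:3,:3].T@(np.array([*g,z])-T[:3,3]); u0=K[:2,:2]@np.array([c[0],-c[1]])/-c[2]+K[:2,2]
    h=cv2.cvtColor(im,cv2.COLOR_RGB2HSV).astype(int); H,S,V=h[...,0],h[...,1],h[...,2]
    w=np.array([[u,v,*ray(p,(u,v),z)[:2]] for v in range(max(0,int(u0[1])-R),min(384,int(u0[1])+R)) for u in range(max(0,int(u0[0])-R),min(512,int(u0[0])+R))])
    ui=w[:,0].astype(int);vi=w[:,1].astype(int)
    d=np.hypot(w[:,2]-g[0],w[:,3]-g[1])<.036
    o=d&(H[vi,ui]>8)&(H[vi,ui]<28)&(S[vi,ui]>110)&(V[vi,ui]>60)&(np.hypot(w[:,2]-g[0],w[:,3]-g[1])<.026)
    r=d&((H[vi,ui]<6)|(H[vi,ui]>174))&(S[vi,ui]>110)&(V[vi,ui]>60)
    P=w[o][:,2:].astype(np.float32); print('px',u0,'key',o.sum(),P.mean(0),cv2.minAreaRect(P))
    Q=w[r][:,2:].astype(np.float32); a=Q[Q[:,0]>g[0]].mean(0);b=Q[Q[:,0]<g[0]].mean(0)
    print('dashes',r.sum(),a,b,'mid',(a+b)/2,'yaw',np.rad2deg(np.arctan2(*(a-b)[::-1])))
E
python3 - <<'E'
from valve import *
im=cv2.imread('pics/d.png')[:,:,::-1].copy(); valve(im,imaging.camera_params('wrist'))
a=np.load('top.npy'); valve(a,imaging.camera_params('top'))
E
```

```text
px [323.48639305 138.6594603 ] key 339 [ 0.5193233 -0.0599249] ((0.5192585587501526, -0.05237988010048866), (0.019020196050405502, 0.05033252388238907), 0.2937264144420624)
dashes 27 [ 0.54805213 -0.06086745] [ 0.4928547  -0.05830899] mid [ 0.52045345 -0.05958822] yaw -2.653832
px [318.4252243  202.19432928] key 43 [ 0.5229784  -0.05585393] ((0.52311110496521, -0.0548514723777771), (0.031021345406770706, 0.015476024709641933), 88.717041015625)
dashes 0 [nan nan] [nan nan] mid [nan nan] yaw nanvalve.py:11: RuntimeWarning: Mean of empty slice.
  Q=w[r][:,2:].astype(np.float32); a=Q[Q[:,0]>g[0]].mean(0);b=Q[Q[:,0]<g[0]].mean(0)
  ret = um.true_divide(
```

>>> step_arm([
  [[194, 156, 0], [0, 0, -0.97], 85],
  [[194, 156, 0], [0, 0, -0.97], 85],
  [[194, 156, 0], [0, 0, -0.97], 85],
  [[194, 156, 0], [0, 0, -0.97], 85],
  [[194, 156, 0], [0, 0, -0.97], 85],
  [[194, 156, 0], [0, 0, -0.97], 85],
  [[194, 156, 0], [0, 0, -0.97], 85],
  [[194, 156, 0], [0, 0, -0.97], 85],
])

```text
clock: 2.15
tcp_pos: [0.5011, 0.115, 0.2397]
orientation: [-0.0, 0.001, 1.0, -0.0]
wrist_force: [0.1, -0.6, 0.3]
finger_gap: 0.0849
grip_force: 0.0
```

```bash
python3 -c "
from h import *
st(); go(.5235,.241,.22,145)"
```

```text
2.15 [0.5011 0.115  0.2397] yaw 89.89 tilt [-0.001  -0.0004] q [ 0.07  0.19 -0.09  1.29 -0.    0.07] F [ 0.1 -0.6  0.3] T [-0.03 -0.    0.02] gap 0.08486780539024116 0.0
shift [-22.1 126.1  19.6] turn [ 0.    -0.001 -0.962]
```

>>> step_arm([
  [[-22, 126, 20], [0, 0, -0.96], 85],
  [[-22, 126, 20], [0, 0, -0.96], 85],
  [[-22, 126, 20], [0, 0, -0.96], 85],
  [[-22, 126, 20], [0, 0, -0.96], 85],
  [[-22, 126, 20], [0, 0, -0.96], 85],
  [[-22, 126, 20], [0, 0, -0.96], 85],
  [[-22, 126, 20], [0, 0, -0.96], 85],
  [[-22, 126, 20], [0, 0, -0.96], 85],
])

```text
clock: 2.82
tcp_pos: [0.5248, 0.2381, 0.2196]
orientation: [-0.001, -0.459, 0.889, -0.0]
wrist_force: [-0.3, 0.3, -0.4]
finger_gap: 0.0848
grip_force: 0.0
```

```bash
python3 -c "
from h import *
go(.5235,.241,.18,164.7)"
```

```text
shift [-1.7  2.7 39.6] turn [ 0.001 -0.001 -0.35 ]
```

>>> step_arm([
  [[-2, 3, 40], [0, 0, -0.35], 85],
  [[-2, 3, 40], [0, 0, -0.35], 85],
  [[-2, 3, 40], [0, 0, -0.35], 85],
  [[-2, 3, 40], [0, 0, -0.35], 85],
  [[-2, 3, 40], [0, 0, -0.35], 85],
])

```text
clock: 3.23
tcp_pos: [0.5236, 0.2416, 0.18]
orientation: [-0.0, -0.603, 0.798, -0.0]
wrist_force: [-0.2, -0.2, 0.5]
finger_gap: 0.0848
grip_force: 0.0
```

```bash
cat > plug.py <<'E'
from h import *
im,p=shot('wrist','e.png'); st()
hsv=cv2.cvtColor(im,cv2.COLOR_RGB2HSV)
red=(((hsv[...,0]<8)|(hsv[...,0]>174))&(hsv[...,1]>150)&(hsv[...,2]>70)).astype(np.uint8)
n,l,s,c=cv2.connectedComponentsWithStats(red)
for i in range(1,n):
    if s[i,4]>60:
        w=np.array([ray(p,u,.084)[:2] for u in np.argwhere(l==i)[:,::-1]]).astype(np.float32)
        print(c[i],s[i],w.mean(0),cv2.minAreaRect(w))
E
python3 plug.py
```

```text
3.2833 [0.5238 0.2418 0.1803] yaw 164.23 tilt [ 0.0002 -0.0002] q [ 0.29  0.34 -0.05  1.19 -0.   -1.  ] F [-0.2  0.3  0.5] T [-0.   -0.02 -0.  ] gap 0.08504004338641132 0.0
[255.93495935 190.6395664 ] [248 167  17  48 738] [0.52114433 0.237176  ] ((0.521140456199646, 0.23741191625595093), (0.04321448504924774, 0.014344679191708565), 74.2813949584961)
[ 63.68023256 237.77567829] [  36  214   56   49 2064] [0.7057012  0.23250113] ((0.7054710984230042, 0.2326403111219406), (0.053442832082509995, 0.04505152627825737), 19.131948471069336)
[268.68924303 265.99800797] [257 250  25  33 502] [0.529554   0.31264445] ((0.5296284556388855, 0.3128918707370758), (0.017830537632107735, 0.03535141050815582), 26.768430709838867)
```

View pics/e.png

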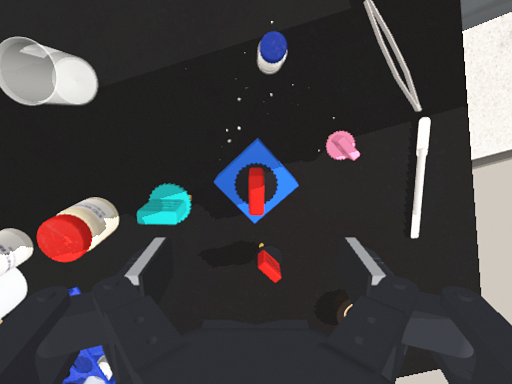

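The picture shows the plug's red grip at (256,190), aligned between the fingers. Pink (341,146), turquoise (166,203) and small red (268,266) are clear of them. The grip centre is about (0.522, 0.240) at yaw 164.3°.

```bash
python3 -c "
from h import *
go(.522,.2402,.048,164.4)"
```

```text
shift [  2.    1.4 132.3] turn [-0.    -0.    -0.003]
```

>>> step_arm([
  [[2, 1.4, 30], [0, 0, 0], 50],
  [[2, 1.4, 60], [0, 0, 0], 50],
  [[2, 1.4, 90], [0, 0, 0], 50],
  [[2, 1.4, 115], [0, 0, 0], 50],
  [[2, 1.4, 127], [0, 0, 0], 50],
  [[2, 1.4, 132], [0, 0, 0], 50],
  [[2, 1.4, 132], [0, 0, 0], 50],
  [[2, 1.4, 132], [0, 0, 0], 50],
])

```text
clock: 3.95
tcp_pos: [0.5223, 0.2409, 0.0491]
orientation: [0.001, -0.605, 0.796, -0.0]
wrist_force: [-0.2, -1.3, 0.2]
finger_gap: 0.0502
grip_force: 0.0
```

>>> step_arm([
  [[0, 0, 0], [0, 0, 0], 8],
  [[0, 0, 0], [0, 0, 0], 8],
  [[0, 0, 0], [0, 0, 0], 8],
  [[0, 0, 0], [0, 0, 0], 8],
  [[0, 0, 0], [0, 0, 0], 8],
  [[0, 0, 0], [0, 0, 0], 8],
  [[0, 0, 0], [0, 0, 0], 8],
], grip_force=80)

```text
clock: 4.53
tcp_pos: [0.5225, 0.2411, 0.0496]
orientation: [0.001, -0.605, 0.796, -0.001]
wrist_force: [-0.2, -0.4, 6.1]
finger_gap: 0.0127
grip_force: 78.1
```

```bash
python3 -c "
from h import *
st()"
```

```text
4.5333 [0.5225 0.2411 0.0496] yaw 164.49 tilt [0.0025 0.0006] q [ 0.29  0.43 -0.25  0.89 -0.   -1.01] F [-0.2 -0.4  6.1] T [-0.03  0.18 -0.04] gap 0.012717365700502272 78.14089179039001
```

>>> step_arm([
  [[0, 0, -15], [0, 0, 0], 8],
  [[0, 0, -30], [0, 0, 0], 8],
  [[0, 0, -50], [0, 0, 0], 8],
  [[0, 0, -75], [0, 0, 0], 8],
  [[0, 0, -100], [0, 0, 0], 8],
  [[0, 0, -120], [0, 0, 0], 8],
  [[0, 0, -130], [0, 0, 0], 8],
  [[0, 0, -130], [0, 0, 0], 8],
])

```text
clock: 5.2
tcp_pos: [0.5229, 0.2413, 0.1807]
orientation: [0.002, -0.605, 0.796, -0.001]
wrist_force: [0.7, -0.2, -1.5]
finger_gap: 0.013
grip_force: 78.0
```

```bash
python3 -c "
from h import *
st(); go(.521,.095,.18,178); shot('wrist','f.png')"
```

```text
5.2 [0.5229 0.2413 0.1807] yaw 164.5 tilt [0.0043 0.0012] q [ 0.29  0.33 -0.06  1.18 -0.   -1.01] F [ 0.7 -0.2 -1.5] T [ 0.   -0.04 -0.02] gap 0.01303138809939618 77.96545386314392
shift [141.5 -37.3   0.5] turn [-0.004  0.002 -0.236]
```

View pics/f.png

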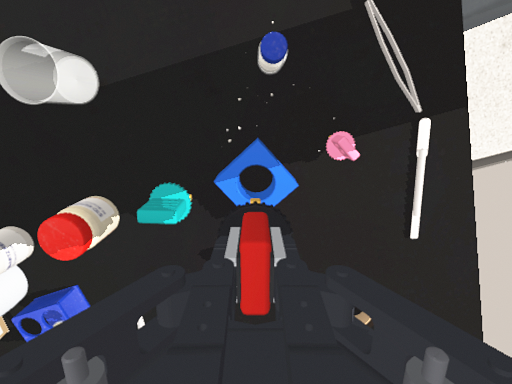

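The plug has come out cleanly. The empty hole is at (256,180), the grip top spans (256,213–315) and the neighbours haven't moved. Next I'll move towards the valve and check the plug's offset in the hand.

>>> step_arm([
  [[35, -9, 0], [0, 0, -0.1], 8],
  [[70, -18, 0], [0, 0, -0.23], 8],
  [[105, -27, 0], [0, 0, -0.23], 8],
  [[140, -36, 0], [0, 0, -0.23], 8],
  [[175, -46, 0], [0, 0, -0.23], 8],
  [[210, -55, 0], [0, 0, -0.23], 8],
  [[250, -68, 0], [0, 0, -0.23], 8],
  [[265, -70, 0], [0, 0, -0.23], 8],
])

```text
clock: 5.92
tcp_pos: [0.5174, -0.0374, 0.1761]
orientation: [-0.001, -0.691, 0.723, 0.0]
wrist_force: [0.3, -0.5, -1.8]
finger_gap: 0.0129
grip_force: 78.0
```

>>> step_arm([
  [[0, 0, 10], [0, 0, 0], 8],
  [[0, 0, 10], [0, 0, 0], 8],
  [[0, 0, 10], [0, 0, 0], 8],
])

```text
clock: 6.17
tcp_pos: [0.5165, -0.0324, 0.1662]
orientation: [-0.001, -0.693, 0.721, 0.002]
wrist_force: [0.8, -0.0, -1.1]
finger_gap: 0.013
grip_force: 78.0
```

```bash
python3 - <<'E'
from valve import *
im,p=shot('wrist','g.png'); st()
valve(im,p); 
s=telemetry.get_state(); z=s['tcp_pos'][2]+.0344
R=Rn.from_quat(np.roll(s['orientation'],-1))
hsv=cv2.cvtColor(im,cv2.COLOR_RGB2HSV)
red=(((hsv[...,0]<8)|(hsv[...,0]>174))&(hsv[...,1]>150)&(hsv[...,2]>70)).astype(np.uint8)
n,l,sx,c=cv2.connectedComponentsWithStats(red); i=1+np.argmax(sx[1:,4]*(sx[1:,0]>220)*(sx[1:,0]<270)); print(sx[i])
for v in range(sx[i,1]+4,sx[i,1]+sx[i,3],12):
    u=np.flatnonzero(l[v]==i); 
    f=lambda x,y:(R.inv().apply(ray(p,(x,y),z)-s['tcp_pos'])*1000).round(1)[:2]
    print(v,u[0],u[-1],im[v,int(u.mean())],f(u[0],v),f(u[-1]+1,v))
E
```

```text
6.2167 [ 0.5171 -0.032   0.1668] yaw 177.74 tilt [-0.0029  0.0009] q [-0.22  0.24 -0.22  1.12  0.   -1.75] F [ 0.2  1.1 -2.8] T [-0.01 -0.01 -0.01] gap 0.01297567128181629 78.0385172367096
px [247.95199323 171.02503131] key 579 [ 0.52134067 -0.06010419] ((0.52104252576828, -0.06095832586288452), (0.03273501992225647, 0.02064182423055172), 86.69673919677734)
dashes 53 [ 0.5489643  -0.05868541] [ 0.4939667  -0.05607551] mid [ 0.52146554 -0.05738046] yaw -2.7169175
[ 239  212   33  104 3014]
216 243 267 [177  32  28] [30.7 -3.8] [30.7  6.4]
228 241 269 [181  32  27] [25.5 -4.7] [25.4  7.3]
240 240 270 [190  34  29] [20.  -5.2] [20.   7.8]
252 240 270 [205  35  31] [14.5 -5.3] [14.4  7.9]
264 240 269 [205  37  32] [ 8.8 -5.3] [8.7 7.6]
276 241 269 [204  37  32] [ 2.9 -5. ] [2.9 7.7]
288 241 269 [203  37  31] [-3.1 -5.1] [-3.2  7.7]
300 241 269 [202  37  32] [-9.3 -5.2] [-9.4  7.8]
312 242 268 [251  47  41] [-15.7  -4.8] [-15.7   7.5]
```

View pics/g.png

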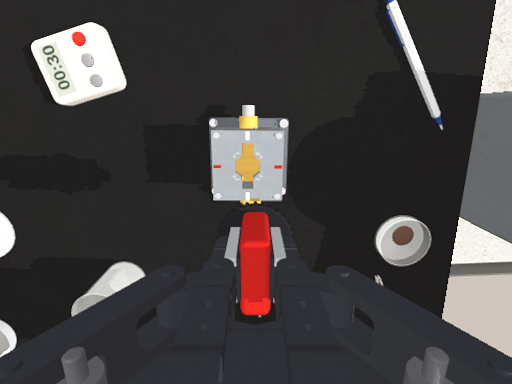

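The picture shows the valve with keyhole (247,166), red dashes (217,167) and (278,167), and white dashes (247,135) and (247,197). The plug sits centred between the pads, so the 1.3 mm sideways offset I measured is camera bias. I'll apply the same correction to the valve.

```bash
python3 - <<'E'
from h import *
im=cv2.imread('pics/g.png')[:,:,::-1].copy(); p=imaging.camera_params('wrist'); s=telemetry.get_state(); R=Rn.from_quat(np.roll(s['orientation'],-1))
g=im[125:205,205:292].astype(int); 
wh=(g.min(2)>215).astype(np.uint8); n,l,st_,c=cv2.connectedComponentsWithStats(wh)
f=lambda uv:(R.inv().apply(ray(p,uv,.06)-s['tcp_pos'])*1000).round(1)[:2]
for i in range(1,n): print('w',c[i]+[205,125],st_[i,2:],f(c[i]+[205,125]))
rd=((g[...,0]-g[...,1:].max(2))>70).astype(np.uint8); n,l,st_,c=cv2.connectedComponentsWithStats(rd)
for i in range(1,n): print('r',c[i]+[205,125],st_[i,2:],f(c[i]+[205,125]))
E
```

```text
w [212.5 125. ] [4 1 4] [ 61.  -36.3]
w [283.5        125.42857143] [ 8  2 14] [60.8 25.4]
w [215.7        134.86666667] [ 7  6 30] [ 52.6 -33.8]
w [247.  135.5] [ 5 10 46] [52.1 -6.4]
w [278.66666667 135.5       ] [ 6  6 30] [52.1 21.4]
w [236. 153.] [1 1 1] [ 36.8 -16.3]
w [238. 153.] [1 1 1] [ 36.8 -14.5]
w [257. 153.] [3 1 3] [36.8  2.4]
w [234. 156.] [1 1 1] [ 34.1 -18.2]
w [260.33333333 156.66666667] [2 2 3] [33.5  5.4]
w [233.75 176.  ] [2 3 4] [ 15.8 -18.7]
w [260.5 175.5] [2 2 2] [16.3  5.7]
w [236.5 179. ] [2 1 2] [ 13.  -16.3]
w [256. 179.] [1 1 1] [13.   1.6]
w [258. 179.] [1 1 1] [13.   3.4]
w [282.875 190.5  ] [ 3  6 16] [ 2.1 26.5]
w [212.  190.5] [1 2 2] [  2.  -39.1]
w [247.5 195.5] [ 4  8 32] [-2.8 -6.3]
w [217.65384615 195.46153846] [ 6  6 26] [ -2.8 -34.1]
w [276.76 195.88] [ 6  5 25] [-3.1 21. ]
r [216.5 166. ] [ 8  3 24] [ 25.  -34.1]
r [277.61290323 166.5483871 ] [ 8  4 31] [24.6 21.1]
```

>>> step_arm([
  [[24, -8, 0], [0, 0, 0], 8],
  [[24, -8, 0], [0, 0, 0], 8],
  [[24, -8, 15], [0, 0, 0], 8],
  [[24, -8, 30], [0, 0, 0], 8],
  [[24, -8, 42], [0, 0, 0], 8],
  [[24, -8, 50], [0, 0, 0], 8],
  [[24, -8, 54], [0, 0, 0], 8],
  [[24, -8, 54], [0, 0, 0], 8],
])

```text
clock: 6.88
tcp_pos: [0.5246, -0.0565, 0.1134]
orientation: [-0.0, -0.693, 0.721, 0.001]
wrist_force: [0.0, 0.0, -1.1]
finger_gap: 0.0132
grip_force: 78.1
```

>>> step_arm([
  [[0, 0, 0], [0, 0, 0], 8],
  [[0, 0, 0], [0, 0, 0], 8],
])

```text
clock: 7.05
tcp_pos: [0.5258, -0.0574, 0.115]
orientation: [0.0, -0.693, 0.721, -0.001]
wrist_force: [-0.0, -0.1, -0.7]
finger_gap: 0.0133
grip_force: 78.1
```

```bash
python3 - <<'E'
from h import *
im,p=shot('wrist'); st()
cv2.imwrite('pics/i.png',cv2.resize(im[100:384,120:392,::-1],None,fx=2.1,fy=2.1,interpolation=cv2.INTER_CUBIC))
b=imaging.read_camera('scene'); cv2.imwrite('pics/i2.png',b[:,:,::-1])
E
```

```text
7.1 [ 0.5258 -0.0575  0.1151] yaw 177.69 tilt [ 0.0015 -0.0004] q [-0.26  0.29 -0.28  1.   -0.   -1.79] F [-0.1  0.6 -1.2] T [ 0.    0.04 -0.  ] gap 0.013418947308283602 78.12507033348083
```

View pics/i.png

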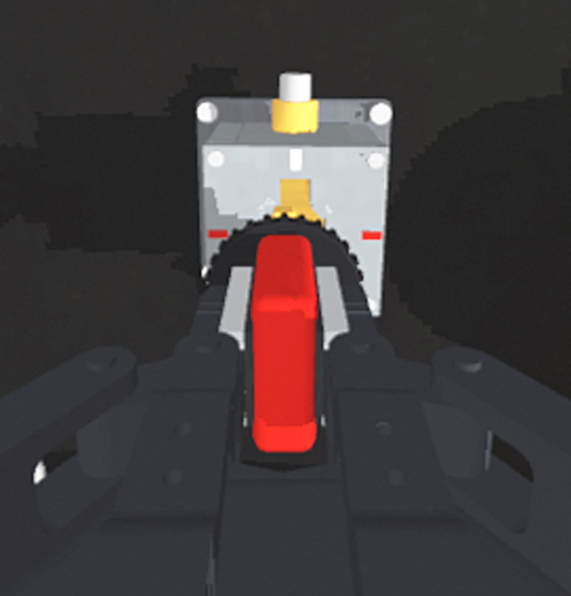

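The crop shows the plug centred at column 284 and the valve dashes centred at column 295, so the valve lies a few mm to +tool y. I'll measure the dashes.

```bash
cat > meas.py <<'E'
from h import *
im,p=shot('wrist'); st(); s=telemetry.get_state(); R=Rn.from_quat(np.roll(s['orientation'],-1))
g=im.astype(int); hsv=cv2.cvtColor(im,cv2.COLOR_RGB2HSV)
f=lambda uv,z:(R.inv().apply(ray(p,uv,z)-s['tcp_pos'])*1000).round(1)[:2]
def comps(m,nm,z,box,lo):
    n,l,q,c=cv2.connectedComponentsWithStats(m.astype(np.uint8))
    for i in range(1,n):
        if q[i,4]>=lo and box[0]<c[i][0]<box[1] and box[2]<c[i][1]<box[3]: print(nm,c[i].round(1),q[i],f(c[i],z))
comps((g[...,0]-g[...,1:].max(2))>70,'r',.06,(200,310,180,240),10)
comps(g.min(2)>225,'w',.06,(205,310,160,240),10)
z=s['tcp_pos'][2]+.0344
m=((g[...,0]-g[...,1:].max(2))>90)
for v in (250,270,290): 
    u=np.flatnonzero(m[v,225:285])+225; print(v,u[0],u[-1],f((u[0],v),z),f((u[-1]+1,v),z))
col=g[205:325,255,0]; print(col.tolist()); print([ (v,f((255,v),z)[0]) for v in (212,240,245,310,315)])
E
python3 meas.py
```

```text
7.2 [ 0.5257 -0.0576  0.115 ] yaw 177.68 tilt [ 0.0013 -0.0004] q [-0.26  0.29 -0.28  1.   -0.   -1.79] F [-0.2  0.7 -0.7] T [ 0.02  0.   -0.01] gap 0.01290779798640522 78.12488079071045
r [223.4 211.5] [219 210  10   4  37] [ -0.1 -23.1]
r [296.5 212. ] [292 210  10   5  46] [-0.4 31.7]
w [260.4 175.9] [258 171   6  11  62] [27.3  4.5]
w [222.5 175.6] [219 172   8   8  49] [ 27.4 -22.9]
w [298.6 176. ] [295 173   8   7  44] [27.2 32.1]
250 240 270 [14.6 -5.9] [14.6  7.4]
270 241 269 [ 4.9 -5.6] [5.  7.1]
290 241 268 [-5.1 -5.7] [-5.1  6.8]
[52, 55, 52, 53, 53, 49, 67, 180, 200, 196, 196, 197, 198, 198, 197, 197, 198, 198, 198, 201, 201, 202, 200, 201, 201, 202, 200, 201, 199, 202, 197, 198, 202, 202, 201, 212, 230, 242, 250, 252, 253, 254, 255, 239, 222, 224, 224, 224, 223, 223, 224, 223, 223, 223, 223, 224, 223, 223, 223, 223, 223, 223, 223, 223, 224, 223, 223, 223, 223, 223, 223, 224, 224, 224, 223, 222, 223, 222, 222, 222, 221, 223, 222, 222, 222, 222, 222, 222, 222, 222, 222, 222, 222, 222, 222, 222, 221, 220, 254, 254, 254, 254, 254, 254, 254, 254, 254, 255, 255, 229, 110, 37, 43, 46, 48, 37, 36, 37, 34, 43]
[(212, np.float64(31.8)), (240, np.float64(19.2)), (245, np.float64(16.9)), (310, np.float64(-15.6)), (315, np.float64(-18.4))]
```

>>> step_arm([
  [[-0.8, 3, 0], [0, 0, 0], 8],
  [[-0.8, 3, 0], [0, 0, 0], 8],
  [[-0.8, 3, 0], [0, 0, 0], 8],
  [[-0.8, 3, 0], [0, 0, 0], 8],
])

```text
clock: 7.53
tcp_pos: [0.5222, -0.0567, 0.1144]
orientation: [0.0, -0.693, 0.721, -0.0]
wrist_force: [0.6, -0.6, -2.1]
finger_gap: 0.0131
grip_force: 78.1
```

```bash
python3 meas.py | head -6
```

```text
7.5833 [ 0.5222 -0.0567  0.1143] yaw 177.67 tilt [ 0.0002 -0.0002] q [-0.26  0.28 -0.29  1.   -0.   -1.79] F [ 0.1  0.4 -1.9] T [-0.02  0.01 -0.04] gap 0.013009996205940287 78.12435507774353
r [218.  210.5] [214 209   9   4  36] [  1.  -26.9]
r [291.6 211.5] [287 210  10   4  39] [ 0.3 28.1]
w [255.4 175. ] [253 170   6  11  64] [28.1  1. ]
w [217.4 174.9] [214 172   8   7  46] [ 28.1 -26.4]
w [293.6 175.2] [290 172   8   7  46] [28.  28.5]
```

Aligned: the valve marks are at columns 255.4 and 254.8, and the plug is at 255. I'll descend gently.

>>> step_arm([
  [[0, 0, 5], [0, 0, 0], 8],
  [[0, 0, 10], [0, 0, 0], 8],
  [[0, 0, 14], [0, 0, 0], 8],
  [[0, 0, 17], [0, 0, 0], 8],
  [[0, 0, 17], [0, 0, 0], 8],
])

```text
clock: 8.0
tcp_pos: [0.5217, -0.0566, 0.0962]
orientation: [-0.0, -0.693, 0.721, 0.001]
wrist_force: [-0.1, 0.9, -0.7]
finger_gap: 0.0127
grip_force: 78.1
```

>>> step_arm([
  [[0, 0, 3], [0, 0, 0], 8],
  [[0, 0, 6], [0, 0, 0], 8],
  [[0, 0, 8], [0, 0, 0], 8],
  [[0, 0, 8], [0, 0, 0], 8],
])

```text
clock: 8.33
tcp_pos: [0.5219, -0.0566, 0.0888]
orientation: [-0.0, -0.693, 0.721, 0.0]
wrist_force: [0.7, -0.6, -1.4]
finger_gap: 0.0129
grip_force: 78.1
```

```bash
python3 -c "
from h import *
st()"
```

```text
8.3333 [ 0.5219 -0.0566  0.0888] yaw 177.68 tilt [-0.0006  0.    ] q [-0.26  0.31 -0.33  0.94 -0.   -1.79] F [ 0.7 -0.6 -1.4] T [-0.06 -0.05  0.04] gap 0.012938899324877257 78.06263566017151
```

>>> step_arm([
  [[0, 0, 3], [0, 0, 0], 8],
  [[0, 0, 6], [0, 0, 0], 8],
  [[0, 0, 9], [0, 0, 0], 8],
  [[0, 0, 12], [0, 0, 0], 8],
  [[0, 0, 12.5], [0, 0, 0], 8],
  [[0, 0, 12.5], [0, 0, 0], 8],
], grip_force=100)

```text
clock: 8.83
tcp_pos: [0.5225, -0.0567, 0.0772]
orientation: [0.0, -0.693, 0.721, -0.0]
wrist_force: [-1.6, 0.9, 6.1]
finger_gap: 0.0126
grip_force: 100.4
```

```bash
python3 -c "
from h import *
st()"
```

```text
8.8333 [ 0.5225 -0.0567  0.0772] yaw 177.67 tilt [ 0.0007 -0.0004] q [-0.26  0.32 -0.34  0.91 -0.   -1.79] F [-1.6  0.9  6.1] T [-0.    0.42 -0.03] gap 0.012592080653028699 100.38347482681274
```

It's seated at 26.4 mm with the expected spring force. Now the clockwise turn, which is positive about tool z.

>>> step_arm([
  [[0, 0, 0.3], [0, 0, 0.1], 8],
  [[0, 0, 0.3], [0, 0, 0.2], 8],
  [[0, 0, 0.3], [0, 0, 0.3], 8],
  [[0, 0, 0.3], [0, 0, 0.4], 8],
  [[0, 0, 0.3], [0, 0, 0.5], 8],
  [[0, 0, 0.3], [0, 0, 0.6], 8],
  [[0, 0, 0.3], [0, 0, 0.7], 8],
  [[0, 0, 0.3], [0, 0, 0.8], 8],
])

```text
clock: 9.5
tcp_pos: [0.5216, -0.0565, 0.0768]
orientation: [-0.0, -0.355, 0.935, 0.0]
wrist_force: [-4.0, 0.2, 5.8]
finger_gap: 0.0128
grip_force: 100.5
```

```bash
python3 -c "
from h import *
st()"
```

```text
9.5 [ 0.5216 -0.0565  0.0768] yaw 131.58 tilt [-0.0008  0.    ] q [-0.26  0.32 -0.35  0.91 -0.   -0.99] F [-4.   0.2  5.8] T [0.14 0.7  0.11] gap 0.012798329752059587 100.46103000640869
```

>>> step_arm([
  [[0, 0, 0], [0, 0, 0.1], 8],
  [[0, 0, 0], [0, 0, 0.2], 8],
  [[0, 0, 0], [0, 0, 0.3], 8],
  [[0, 0, 0], [0, 0, 0.4], 8],
  [[0, 0, 0], [0, 0, 0.5], 8],
  [[0, 0, 0], [0, 0, 0.6], 8],
  [[0, 0, 0], [0, 0, 0.7], 8],
  [[0, 0, 0], [0, 0, 0.75], 8],
])

```text
clock: 10.17
tcp_pos: [0.5215, -0.0559, 0.0768]
orientation: [-0.0, 0.012, 1.0, 0.0]
wrist_force: [-3.4, 1.8, 6.7]
finger_gap: 0.0127
grip_force: 100.5
```

>>> step_arm([
  [[0, 0, 0], [0, 0, 0.05], 8],
  [[0, 0, 0], [0, 0, 0.08], 8],
  [[0, 0, 0], [0, 0, 0.08], 8],
  [[0, 0, 0], [0, 0, 0.08], 8],
  [[0, 0, 0], [0, 0, 0.08], 8],
])

```text
clock: 10.58
tcp_pos: [0.5214, -0.0558, 0.0768]
orientation: [-0.001, 0.049, 0.999, 0.0]
wrist_force: [-3.4, 0.9, 6.3]
finger_gap: 0.0125
grip_force: 100.6
```

```bash
python3 -c "
from h import *
st(); im,p=shot('wrist','k.png')"
```

```text
10.5833 [ 0.5214 -0.0558  0.0768] yaw 84.4 tilt [-0.001  0.001] q [-0.26  0.32 -0.35  0.91  0.   -0.16] F [-3.4  0.9  6.3] T [0.42 0.7  0.68] gap 0.012531838253872288 100.63801288604736
```

View pics/k.png

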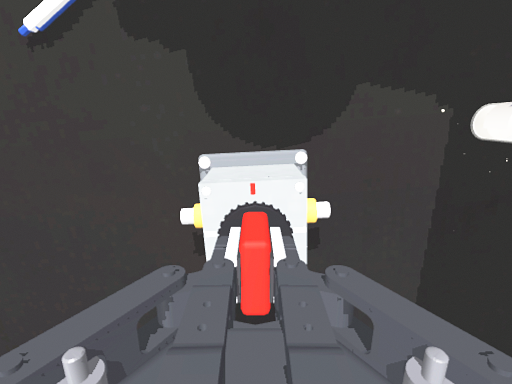

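The picture shows the grip at (256,265) with its end pointing at the red dash (253,188). The hand has turned 1.63 rad, and the 0.68 Nm wrist moment, well above the spring's 0.17, shows it resting on the stop. The plug is seated at about 26.8 mm.

```bash
python3 -c "
from workcell import env
print(env.hand_in())"
```

```text
the job is handed in; nothing more can be done
None
```

The job is handed in with the plug still gripped, pushed about 26.8 mm into the valve and turned clockwise onto its stop; in my pictures and force readings, nothing else on the bench was disturbed.

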